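# Shut the wet saw's water valve under the sliding cover

## Robot

A 6-joint arm with a two-finger parallel gripper is mounted at the origin on the work surface. World frame = base frame: x ahead of the robot, y to its left, z up, the work surface at z = 0. Lengths are in m, angles in rad, forces in N, time in s.
With the tool pointing down it reaches from about 0.35 to 0.85 m from the base axis. Payload 8.1 kg.
Tool frame: the origin (TCP) lies at the very end of the fingers, on their centre line; the grasp point (between the pads) lies 19 mm behind it (hold_point_z is the distance from the TCP to the grasp point, in m); z points along the fingers, y is the line along which they close (so a half turn about z gives the same grasp; the last joint's range is limited). The gripper opens to 93 mm and grips with 3 to 60 N. Pads are 15 mm wide; open, the fingers measure 128 mm over their backs; the gripper's body (75 mm by 188 mm) begins 65 mm behind the grasp point.
Start: joints at [-1.363, 0.13, 1.488, -0, 1.523, -0.085], TCP at [0.173, -0.574, 0.219] pointing down, gripper open.
Joint ranges: [-2.96, 2.96], [-0.89, 2.26], [0.02, 2.5], [-1.34, 4.48], [0, 2.73], [-2.66, 2.66]. Speed limits (rad/s): [2.39, 2.39, 2.79, 3.14, 3.14, 3.14].

## Interface

Orientations are given as a 3x3 rotation matrix whose columns are the frame's x, y, z axes.
In Python, from rig import get_state, grab_frame, calibration, finish_job, hold_point_z gives the robot as it stands. The module is installed in compiled form; this text tells all that it offers.
- The arm moves only by the tool drive_tool, never from a script. Its argument "steps" is a list that holds one entry, the list of rows, each a list of 7 numbers: the turn, a rotation vector about the tool's x, y, z as a fraction of full scale, then the shift along the tool's x, y, z as a fraction of full scale, then the gripper's target within -1 to 1 (fully open at 1, half-way at 0, shut at -1). A call has 1 to 12 rows; each row is the pose to reach, as a shift and turn from the pose commanded when the call began, along the tool's axes at that moment, turning the shorter way round; what a row does not reach only later rows make up. Full scale, the value 1, is 0.25 m for a shift and pi rad for a turn. A row lasts 1/8 s, in which the tool goes at most 62.5 mm and 10.7 degrees, less where a joint would pass 70% of its speed; a pose out of reach is approached as far as the arm can. A call with a number of a shift or a turn outside -1 to 1 is refused whole. A call with a gripper value outside its range is refused whole. The fingers move at their own pace and stop on an object; the grip force is fixed at half the most. Time passes only in rows, so rows that repeat a pose let the fingers close. It gives the time, the measured TCP pose, the force, the opening and the grip force at its end, in the units of the state.
- get_state(): the state, without advancing time (a new reading comes with each control period).
- grab_frame(name): name is "scene" or "top"; returns the picture (384x512x3 uint8, red, green, blue); there is no depth.
- calibration(name): a dict with "mtx" (3x3 intrinsics, pixels), "extrinsics" (4x4, takes a point from world to camera coordinates). Camera axes: x right, y up, looking along -z (the intrinsics and any distortion apply to the point x, -y, -z); pixel columns grow to the right and rows downward; lengths in m; the calibration is good to about 2 mm. A picture is of the moment at which its call begins. calibration takes no time and is no camera call.
- finish_job(): hands the job in; it is judged then, once.
The state is a dict: "t": time; "q": joint angles; "dq": joint speeds; "joint_efforts": joint torques, N m; "position": TCP position; "tool_rot": TCP orientation; "ft_force": force on the tool from outside, world axes, zero at the start; "ft_torque": the same for the moment, N m; "opening": finger opening in m; "finger_force": force on a finger pad.
Only numpy, scipy, OpenCV 4.12 (cv2) and the standard library are available. Lean on these libraries where they do the work, as an engineer would, in place of code of your own. Each camera call takes 0.05 s, during which the arm holds its last target. There are 200 camera calls.

## Task

Using only the fingertips, push the grey cover of the green valve box all the way along its rails to the far stop, off the valves, then push the red valve handle round clockwise until it is fully shut, square across its pipe. Do not lift the cover, leave the blue handle where it is, and do not disturb the things on the bench; finish clear of everything, with the cover left open.

Things in the scene. Friction and masses are not known exactly. Their poses are not given: they have to be found in the camera images.
- valve_box: Green valve box fixed on the bench, 274 (x) by 320 (y) by 106 mm high. Origin: centre of its underside, at bench height; y runs along the cover's rails. On top is a channel 254 (x) by 300 mm (y), its floor 90 mm up, bordered by rails and end stops 10 mm thick rising to 106 mm. The -y half of the channel opens into a well with the valves; the +y half is a solid deck onto which the cover slides.
- cover: Loose grey plastic cover, 250 (x) by 146 (y) by 10 mm, 0.4 to 0.9 kg, turned like the box, in its channel (2 mm play each side). Origin: centre of its underside, 90 mm up. It starts over the well, origin at y = -75 to -63 mm in the box's frame; slid along the box's +y to the far stop, its origin is at y = +77 mm and the well is wholly uncovered. Slides with some 2 to 8 N.
- well (a point): Centre of the well's mouth, 90 mm above the bench, at x = 0, y = -75 mm in the box's frame. The well measures 230 (x) by 130 mm (y); its bottom is 6 mm above the bench.
- push_bar (a point): Centre of the yellow push bar that stands up across the cover, 114 mm above the bench, 45 mm on the +y side of the cover's origin. The bar is 120 mm long (x), 12 mm thick (y) and 28 mm high, from 100 to 128 mm above the bench.
- red_handle (a joint): Angle of the red valve handle: 0 = open (along its pipe, pointing in the box's +y); grows clockwise from above; 1.571 = fully shut at its stop (square across the pipe, pointing in the box's +x). Starts at 0 to 0.3. Takes some 4 N at 40 mm from the pivot and stays where it is left. A bar 12 mm wide, 18 mm tall (54 to 72 mm above the bench), reaching 55 mm from the pivot; hub radius 12 mm.
- red_pivot (a point): Vertical pivot axis of the red handle at the handle's mid-height, 63 mm above the bench, in the well at y = -110 mm and either x = -60 or x = +45 mm in the box's frame (the blue valve is at the other place). The pipe under it runs along the box's y; valve body's top 45 mm up.
- red_tip (a point): Middle of the free end of the red handle, 55 mm from the pivot, 63 mm above the bench.
- blue_handle (a joint): Angle of the blue valve handle, the same in all but colour, starts at 0 to 0.3; leave it.
- blue_pivot (a point): Pivot axis of the blue handle, 63 mm above the bench.
- blue_tip (a point): Middle of the free end of the blue handle, 55 mm from its pivot, 63 mm above the bench.
- chisel: Bystander: mason's chisel with wooden grip, 235 mm long, 22 mm thick, lying on the bench beside the box, beyond its +y end. Origin under its middle, its length along its own x.
- brush: Bystander: hand brush lying on the bench beyond the box (200 mm long, 42 mm wide, 20 mm thick). Origin on the bench under it, length along its own x.
- tin: Bystander: round tin, 66 mm across, 85 mm high, standing beyond the box's +y end. Origin: centre of its underside.
- mallet: Bystander: mason's wooden mallet standing on its head, 104 mm across, 235 mm high. Origin: centre of its underside.
- moulding: Bystander: stepped pale stone moulding, 100 by 160 by 100 mm, 2.4 kg. Origin: centre of its underside.
- bottle: Bystander: white bottle, 68 mm across, 190 mm high. Origin: centre of its underside.

How it is judged:
On the way, in this order (a step that is already met when the one before it is completed fails the run):
1. the cover is slid off the well to its far stop (y of cover in the frame of valve_box above 0.062 m), for 0.2 s.
2. the red handle is pushed shut (value of joint red_handle above 1.45 rad), for 0.2 s.
At the end, for the whole second after the job is handed in: Red handle within 0.12 rad of fully shut (joint above 1.45); cover lying at rest in its channel within 15 mm of the far stop (its origin beyond y = +62 mm in the box's frame); the end of the blue handle within 12 mm of where it was (y of cover in the frame of valve_box above 0.062 m and linear speed of cover below 0.02 m/s and value of joint red_handle above 1.45 rad and distance of blue_tip from where it was at the start of the episode below 0.012 m and z of cover in the frame of valve_box below 0.096 m); the robot touches nothing.
It fails at once if the cover is lifted more than 10 mm or tipped (z of cover in the frame of valve_box above 0.1 m or angle between cover's own z axis and vertical above 0.15 rad).
It fails at once if the end of the blue handle is moved more than 12 mm (distance of blue_tip from where it was at the start of the episode above 0.012 m).
It fails at once if a bystander is shoved more than 40 mm, lifted more than 20 mm or knocked over (distance of any of chisel, brush, tin, mallet, moulding, bottle from where it was at the start of the episode above 0.04 m or height (world z) of any of chisel, brush, tin, mallet, moulding, bottle above 0.02 m or angle between any of tin, mallet, bottle's own z axis and vertical above 0.5 rad).
It also fails if it takes over 56 s, if anything falls off the work surface, if the arm or the gripper's body presses on something with over 40 N, if the wrist force passes 120 N, or if a joint passes its speed limit or range.

## Working session

There is one attempt and no reset: what is moved stays moved. The work goes in short steps, Python scripts to look and compute and a tool call to move; the robot and the scene stay as the last step left them, time stands still between calls to the robot, and variables do not carry over. Pictures are saved under pics/ and viewed, at most 10 in all, crops included, and the job is handed in when it is done.

Besides the shell and the picture viewer there is one more tool, called after "Emit:" as name([rows], argument=value, ...), one row to a line, values as JSON. drive_tool: Moves the arm, as the interface text tells. Shift numbers are shares of 0.25 m and turn numbers shares of pi rad, none past 1 either way. Its arguments: {"type":"object","properties":{"steps":{"type":"array"}},"required":["steps"]}

```bash
mkdir -p pics; python3 - <<'E'
from rig import *
import cv2, numpy as np
for n in("scene","top"):
    im=grab_frame(n); cv2.imwrite(f"pics/{n}0.png",im[:,:,::-1]); c=calibration(n); print(c)
s=get_state(); print(s["t"],s["position"],s["tool_rot"],hold_point_z,s["opening"])
E
```

```text
{'mtx': array([[359.1176215 ,   0.        , 260.82701921],
       [  0.        , 359.1176215 , 197.05317781],
       [  0.        ,   0.        ,   1.        ]]), 'extrinsics': array([[ 0.35683563,  0.9340886 ,  0.01211651, -0.22444206],
       [-0.77611743,  0.28921973,  0.56035139,  0.39282812],
       [ 0.51991351, -0.20935718,  0.82816635, -1.4940646 ],
       [ 0.        ,  0.        ,  0.        ,  1.        ]])}
{'mtx': array([[454.36460247,   0.        , 261.36156881],
       [  0.        , 454.36460247, 180.84972445],
       [  0.        ,   0.        ,   1.        ]]), 'extrinsics': array([[-2.05449819e-03, -9.99997594e-01, -7.68775889e-04,
         1.41289201e-02],
       [ 9.93098310e-01, -2.13047473e-03,  1.17265544e-01,
        -5.76098373e-01],
       [-1.17266900e-01, -5.22548187e-04,  9.93100298e-01,
        -1.77035683e+00],
       [ 0.00000000e+00,  0.00000000e+00,  0.00000000e+00,
         1.00000000e+00]])}
0.1 [ 0.17307621 -0.57396523  0.21770217] [[ 9.57454927e-01  2.88582610e-01 -3.73140189e-04]
 [ 2.88582831e-01 -9.57453575e-01  1.61311719e-03]
 [ 1.08253160e-04 -1.65216885e-03 -9.99998629e-01]] 0.0188 0.09300891130505617
```

View pics/top0.png

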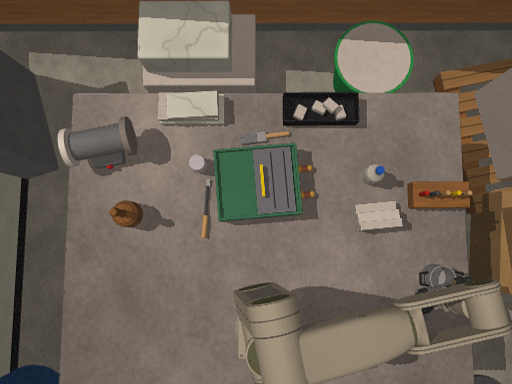

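View pics/scene0.png

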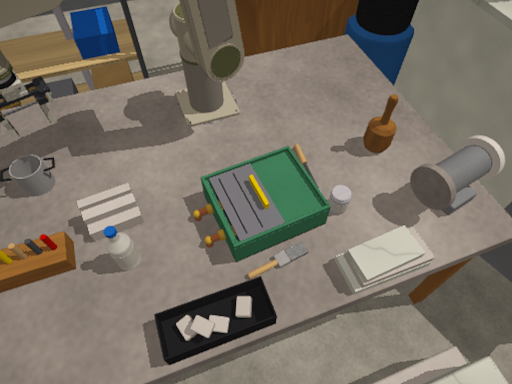

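The top view shows the box at about px (258,182). Its +y points left in the image (roughly world +y), the yellow bar is at (263,180), and the chisel and tin are on the left. The scene view agrees.

```bash
cat > h.py <<'E'
from rig import *
import cv2, numpy as np
def ray(n,uv,z):
    c=calibration(n);E=c["extrinsics"];R=E[:3,:3];o=-R.T@E[:3,3]
    uv=np.atleast_2d(uv).astype(float);k=np.linalg.inv(c["mtx"])
    d=(k@np.c_[uv,np.ones(len(uv))].T).T*[1,-1,-1]@R
    return (o+d*((z-o[2])/d[:,2])[:,None])[:,:2]
def blob(im,f):
    h=cv2.cvtColor(im,cv2.COLOR_RGB2HSV).astype(int);m=f(h[...,0],h[...,1],h[...,2]).astype(np.uint8)
    return m
def big(m):
    return max(cv2.findContours(m,cv2.RETR_EXTERNAL,cv2.CHAIN_APPROX_NONE)[0],key=cv2.contourArea)[:,0]
E
python3 - <<'E'
from h import *
im=grab_frame("top")
g=blob(im,lambda h,s,v:(h>65)&(h<95)&(s>90)); g[:130]=0;g[230:]=0
c=big(cv2.morphologyEx(g,cv2.MORPH_CLOSE,np.ones((5,5))))
P=ray("top",c,0.106); r=cv2.minAreaRect((P*1000).astype(np.float32)); print("box",r)
for n in("top","scene"):
    im2=im if n=="top" else grab_frame(n)
    y=blob(im2,lambda h,s,v:(h>20)&(h<35)&(s>150)&(v>120)); c=big(y)
    print(n,c.mean(0),cv2.contourArea(c),"bar",cv2.minAreaRect((ray(n,c,0.128)*1000).astype(np.float32)))
cv2.imwrite("pics/t1.png",cv2.resize(im[125:235,185:325,::-1],None,fx=5,fy=5,interpolation=cv2.INTER_CUBIC))
E
```

```text
box ((565.1920776367188, 28.511734008789062), (272.0659484863281, 317.2752990722656), 4.767829418182373)
top [261.98484848 180.01515152] 67.0 bar ((568.4828491210938, 10.488751411437988), (122.1181411743164, 11.860559463500977), 4.626020908355713)
scene [258.52857143 191.5       ] 170.0 bar ((578.3014526367188, 9.407754898071289), (132.22549438476562, 18.069257736206055), 4.678877353668213)
```

View pics/t1.png

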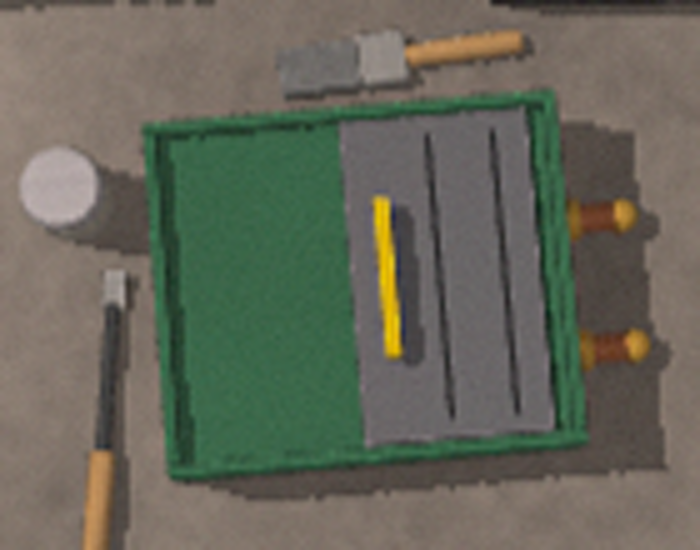

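```bash
cat >> h.py <<'E'
from scipy.spatial.transform import Rotation as Ro
O=np.array([.565,.0285]); A=np.radians(4.7)
B=np.array([[np.cos(A),-np.sin(A)],[np.sin(A),np.cos(A)]])
def w(x,y,z): return np.r_[O+B@[x,y],z]
def go(p,yaw=A+np.pi/2):
    s=get_state();R=s["tool_rot"];c,d=np.cos(yaw),np.sin(yaw)
    T=np.array([[c,d,0],[d,-c,0],[0,0,-1]])
    print("turn",np.round(Ro.from_matrix(R.T@T).as_rotvec()/np.pi,3),"shift",np.round(R.T@(np.array(p)-s["position"])/.25,3))
E
python3 - <<'E'
from h import *
go([.29,-.38,.30]); go(w(2,-47,.30))
E
```

```text
turn [-0.    -0.    -0.433] shift [ 0.672 -0.609 -0.327]
turn [-0.    -0.    -0.433] shift [-29.311 183.657  -0.529]
```

Emit:
drive_tool([
  [[0, 0, 0, 0, 0, -0.33, 0], [0, 0, -0.06, 0.1, -0.1, -0.33, 0], [0, 0, -0.12, 0.25, -0.25, -0.33, 0], [0, 0, -0.18, 0.45, -0.42, -0.33, 0], [0, 0, -0.24, 0.67, -0.61, -0.33, 0], [0, 0, -0.3, 0.85, -0.77, -0.33, 0], [0, 0, -0.36, 0.99, -0.94, -0.33, 0], [0, 0, -0.42, 0.99, -0.99, -0.33, 0], [0, 0, -0.433, 0.99, -0.99, -0.33, 0], [0, 0, -0.433, 0.99, -0.99, -0.33, 0]],
])

```text
t: 1.45
position: [0.3388, -0.2657, 0.3012]
tool_rot: [[-0.082, 0.997, 0.0], [0.997, 0.082, -0.0], [-0.0, 0.0, -1.0]]
ft_force: [0.1, 0.0, -0.5]
opening: 0.0462
finger_force: 0.0
```

```bash
python3 - <<'E'
from h import *
s=get_state();print(s["position"],s["t"],s["opening"])
go(w(.002,-.047,.25));go(w(.002,-.047,.108))
E
```

```text
[ 0.33881614 -0.26574892  0.30116976] 1.45 0.046197237667824326
turn [0. 0. 0.] shift [0.91  1.007 0.205]
turn [0. 0. 0.] shift [0.911 1.007 0.773]
```

Emit:
drive_tool([
  [[0, 0, 0, 0.2, 0.2, 0, 0], [0, 0, 0, 0.4, 0.4, 0, 0], [0, 0, 0, 0.55, 0.6, 0, 0], [0, 0, 0, 0.75, 0.8, 0, 0], [0, 0, 0, 0.9, 0.99, 0.1, 0], [0, 0, 0, 0.91, 1.0, 0.25, 0], [0, 0, 0, 0.91, 1.0, 0.45, 0], [0, 0, 0, 0.91, 1.0, 0.6, 0], [0, 0, 0, 0.91, 1.0, 0.6, 0]],
])

```text
t: 2.58
position: [0.5663, -0.0187, 0.147]
tool_rot: [[-0.081, 0.997, -0.008], [0.997, 0.081, 0.001], [0.002, -0.008, -1.0]]
ft_force: [-0.0, -0.4, 0.4]
opening: 0.0466
finger_force: 0.0
```

```bash
python3 - <<'E'
from h import *
go(w(.002,-.047,.108))
a=grab_frame("top")[125:235,185:325,::-1];b=grab_frame("scene")[130:270,180:360,::-1]
f=lambda i:cv2.resize(i,(400,310),interpolation=cv2.INTER_CUBIC)
cv2.imwrite("pics/m.png",np.hstack([f(a),f(b)]))
E
```

```text
turn [-0.002 -0.001 -0.   ] shift [0.001 0.019 0.156]
```

View pics/m.png

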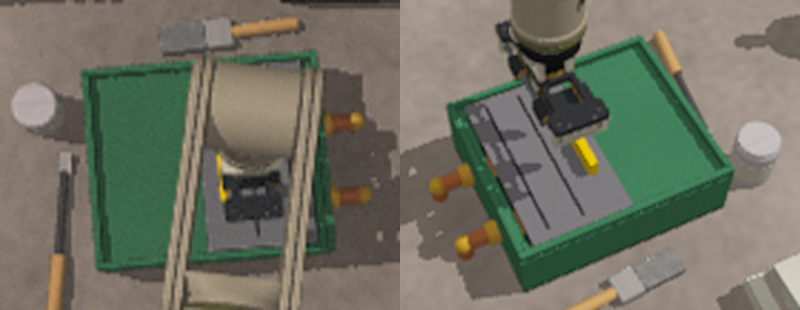

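The gripper stands over the cover on the −y side of the bar, with the bar clear in front of it. Next I lower it and push.

Emit:
drive_tool([
  [[0, 0, 0, 0, 0.02, 0.08, 0], [0, 0, 0, 0, 0.02, 0.15, 0], [0, 0, 0, 0, 0.02, 0.15, 0], [0, 0, 0, 0.03, 0.02, 0.15, 0], [0, 0, 0, 0.07, 0.02, 0.15, 0], [0, 0, 0, 0.12, 0.02, 0.15, 0], [0, 0, 0, 0.18, 0.02, 0.15, 0], [0, 0, 0, 0.24, 0.02, 0.15, 0], [0, 0, 0, 0.3, 0.02, 0.15, 0], [0, 0, 0, 0.3, 0.02, 0.15, 0]],
])

```text
t: 3.92
position: [0.5677, 0.0584, 0.1136]
tool_rot: [[-0.084, 0.996, -0.0], [0.996, 0.084, 0.001], [0.001, -0.0, -1.0]]
ft_force: [0.5, 0.5, -0.3]
opening: 0.0471
finger_force: 0.0
```

Emit:
drive_tool([
  [[0, 0, 0, 0.06, 0, 0.01, 0], [0, 0, 0, 0.12, 0, 0.01, 0], [0, 0, 0, 0.18, 0, 0.01, 0], [0, 0, 0, 0.23, 0, 0.01, 0], [0, 0, 0, 0.26, 0, 0.01, 0], [0, 0, 0, 0.29, 0, 0.01, 0], [0, 0, 0, 0.29, 0, 0.01, 0]],
])

```text
t: 4.8
position: [0.5616, 0.1297, 0.1108]
tool_rot: [[-0.083, 0.997, -0.001], [0.997, 0.083, 0.001], [0.001, -0.001, -1.0]]
ft_force: [-1.0, 1.2, 0.1]
opening: 0.0462
finger_force: 0.0
```

```bash
python3 - <<'E'
from h import *
print(get_state()["ft_force"]); p=get_state()["position"];print((p[:2]-O)@B)
a=grab_frame("top")[125:235,185:325,::-1];b=grab_frame("scene")[130:270,180:360,::-1]
f=lambda i:cv2.resize(i,(400,310),interpolation=cv2.INTER_CUBIC)
cv2.imwrite("pics/m2.png",np.hstack([f(a),f(b)]))
E
```

```text
[-1.03611042  1.20899729  0.12739104]
[0.00494052 0.10113801]
```

View pics/m2.png

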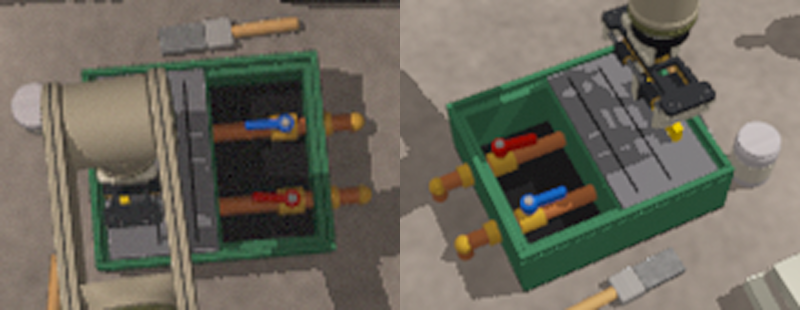

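The cover is nearly at the stop and the valves are exposed: red at about (290,197) on the robot side, blue at (285,123). I'll push the last few millimetres.

Emit:
drive_tool([
  [[0, 0, 0, 0.02, 0, 0, 0], [0, 0, 0, 0.03, 0, 0, 0], [0, 0, 0, 0.04, 0, 0, 0], [0, 0, 0, 0.04, 0, 0, 0]],
])

```text
t: 5.4
position: [0.5611, 0.1388, 0.111]
tool_rot: [[-0.082, 0.997, -0.0], [0.997, 0.082, 0.0], [0.0, -0.0, -1.0]]
ft_force: [-0.2, -0.9, -0.6]
opening: 0.0469
finger_force: 0.3
```

Emit:
drive_tool([
  [[0, 0, 0, 0.015, 0, 0, 0], [0, 0, 0, 0.025, 0, 0, 0], [0, 0, 0, 0.025, 0, 0, 0]],
])

```text
t: 5.78
position: [0.5611, 0.1395, 0.1118]
tool_rot: [[-0.081, 0.997, -0.0], [0.997, 0.081, -0.009], [-0.009, -0.001, -1.0]]
ft_force: [-3.0, -25.8, 5.0]
opening: 0.0463
finger_force: 12.5
```

Emit:
drive_tool([
  [[0, 0, 0, -0.03, 0, 0, 0], [0, 0, 0, -0.05, 0, 0, 0], [0, 0, 0, -0.05, 0, -0.2, -0.5], [0, 0, 0, -0.05, 0, -0.4, -1], [0, 0, 0, -0.05, 0, -0.4, -1], [0, 0, 0, -0.05, 0, -0.4, -1]],
])

```text
t: 6.52
position: [0.5617, 0.1327, 0.2109]
tool_rot: [[-0.083, 0.997, 0.0], [0.997, 0.083, 0.0], [0.0, 0.0, -1.0]]
ft_force: [0.3, 0.1, -0.4]
opening: 0.011
finger_force: 0.0
```

```bash
python3 - <<'E'
from h import *
s=get_state();print(s["position"],s["opening"],s["t"])
for n in("top","scene"):
    im=grab_frame(n)
    m1=(blob(im,lambda h,s,v:((h<5)|(h>174))&(s>170)&(v>70)),"red"),(blob(im,lambda h,s,v:(h>100)&(h<125)&(s>140)&(v>80)),"blue"),(blob(im,lambda h,s,v:(h>20)&(h<35)&(s>150)&(v>120)),"yel")
    for m,k in m1:
        r0,r1,c0,c1=(140,225,205,310) if n=="top" else (145,260,195,335)
        q=np.zeros_like(m);q[r0:r1,c0:c1]=m[r0:r1,c0:c1]
        if not q.any(): continue
        c=big(q) ; P=(ray(n,c,.128 if k=="yel" else .072)-O)@B*1000
        print(n,k,cv2.contourArea(c),np.round(P.min(0)),np.round(P.max(0)),cv2.minAreaRect(P.astype(np.float32)))
    cv2.imwrite(f"pics/c{n}.png",cv2.resize(im[140:230,200:320,::-1] if n=="top" else im[140:260,190:350,::-1],None,fx=5,fy=5,interpolation=cv2.INTER_CUBIC))
E
```

```text
[0.56165144 0.13271517 0.21085921] 0.011027746448347408 6.525
top red 23.0 [ -66. -118.] [-46. -56.] ((-54.10283660888672, -87.40837860107422), (61.979698181152344, 19.428665161132812), 85.17857360839844)
top blue 23.5 [  36. -115.] [ 60. -57.] ((45.1450080871582, -86.12921142578125), (23.034530639648438, 57.667301177978516), 7.82381010055542)
top yel 14.0 [-40. 116.] [-20. 128.] ((-30.06035614013672, 121.88880920410156), (11.26136589050293, 18.90733528137207), 85.69042205810547)
scene red 77.0 [ -66. -120.] [-35. -53.] ((-46.025203704833984, -87.69493103027344), (66.83079528808594, 29.537412643432617), 78.73851013183594)
scene blue 81.5 [  37. -121.] [ 67. -52.] ((49.244144439697266, -86.5338134765625), (29.099943161010742, 68.34078979492188), 6.667782306671143)
scene yel 193.5 [-54. 106.] [ 78. 129.] ((12.046424865722656, 117.63301086425781), (131.65769958496094, 22.261367797851562), 0.0695948600769043)
```

View pics/ctop.png

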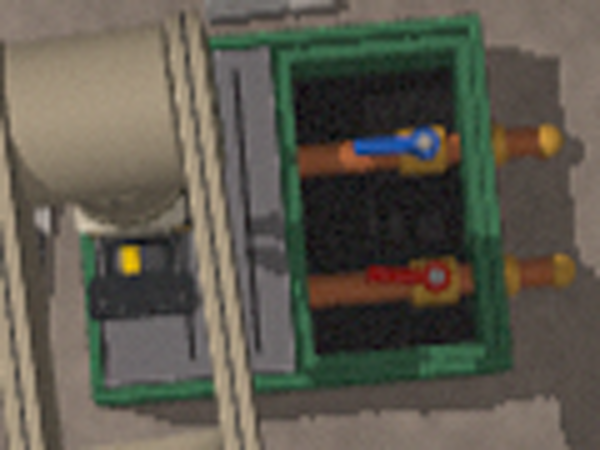

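The top view confirms the cover is at its stop (bar y=122 mm, so origin 77). The red pivot is at about (-60,-110) mm in the box frame with its tip near (-53,-55), and blue is at +45.

```bash
python3 - <<'E'
from h import *
go(w(-.091,-.072,.20));go(w(-.091,-.072,.060))
s=np.array([-91,-72])
for t in np.arange(0,1.8,.157):
    d=np.array([np.sin(t),np.cos(t)]);n=np.array([np.cos(t),-np.sin(t)])
    c=np.array([-60,-110])+38*d-(6+17.5*abs(n[0])+7.5*abs(n[1]))*n
    q=(c-s)/250; print(round(t,2),c.round(),"toolxy",np.round(q[::-1],3))
E
```

```text
turn [-0.001 -0.     0.   ] shift [-0.704 -0.381  0.038]
turn [-0.001 -0.     0.   ] shift [-0.704 -0.38   0.598]
0.0 [-84. -72.] toolxy [0.   0.03]
0.16 [-78. -69.] toolxy [0.013 0.051]
0.31 [-72. -66.] toolxy [0.023 0.076]
0.47 [-65. -65.] toolxy [0.029 0.104]
0.63 [-58. -65.] toolxy [0.029 0.134]
0.78 [-50. -66.] toolxy [0.022 0.164]
0.94 [-42. -70.] toolxy [0.01  0.194]
1.1 [-36. -74.] toolxy [-0.009  0.222]
1.26 [-30. -81.] toolxy [-0.034  0.246]
1.41 [-25. -88.] toolxy [-0.064  0.264]
1.57 [-22. -96.] toolxy [-0.098  0.276]
1.73 [ -20. -100.] toolxy [-0.112  0.284]
```

Emit:
drive_tool([
  [[0, 0, 0, -0.2, -0.1, 0, -1], [0, 0, 0, -0.4, -0.2, 0, -1], [0, 0, 0, -0.6, -0.3, 0, -1], [0, 0, 0, -0.7, -0.38, 0, -1], [0, 0, 0, -0.7, -0.38, 0.15, -1], [0, 0, 0, -0.7, -0.38, 0.3, -1], [0, 0, 0, -0.7, -0.38, 0.3, -1], [0, 0, 0, -0.7, -0.38, 0.3, -1]],
])

```text
t: 7.62
position: [0.4815, -0.0497, 0.1367]
tool_rot: [[-0.082, 0.997, -0.0], [0.997, 0.082, 0.0], [0.0, -0.0, -1.0]]
ft_force: [0.6, -0.0, 0.7]
opening: 0.0008
finger_force: 0.0
```

```bash
python3 - <<'E'
from h import *
go(w(-.091,-.072,.060)); print(get_state()["opening"])
cv2.imwrite("pics/d.png",cv2.resize(grab_frame("scene")[130:270,180:360,::-1],None,fx=4,fy=4,interpolation=cv2.INTER_CUBIC))
E
```

```text
turn [-0. -0.  0.] shift [-0.003 -0.006  0.307]
0.0007511334530338619
```

View pics/d.png

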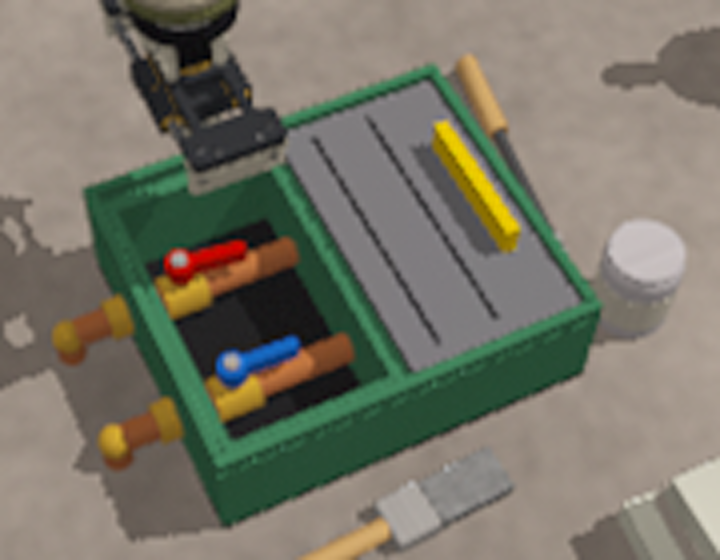

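```bash
python3 - <<'E'
from h import *
c=calibration("scene");p=get_state()["position"]
for dz in(0,.019,.084,.12):
  q=c["extrinsics"]@np.r_[p+[0,0,dz],1]; u=c["mtx"]@(q[:3]*[1,-1,-1]);u=u[:2]/u[2]
  print(dz,((u-[180,130])*4).round())
E
```

```text
0 [198. 164.]
0.019 [197. 149.]
0.084 [192.  93.]
0.12 [188.  59.]
```

The slab in view is the far end of the gripper body, which hides the fingers. The TCP projects to (198,164), as it should, so I can descend.

Emit:
drive_tool([
  [[0, 0, 0, 0, -0.005, 0.1, -1], [0, 0, 0, 0, -0.005, 0.2, -1], [0, 0, 0, 0, -0.005, 0.26, -1], [0, 0, 0, 0, -0.005, 0.3, -1], [0, 0, 0, 0, -0.005, 0.3, -1], [0, 0, 0, 0, -0.005, 0.3, -1]],
])

```text
t: 8.43
position: [0.4809, -0.0501, 0.0621]
tool_rot: [[-0.082, 0.997, 0.001], [0.997, 0.082, -0.0], [-0.0, 0.001, -1.0]]
ft_force: [0.0, 0.3, 0.1]
opening: 0.0003
finger_force: 0.0
```

Emit:
drive_tool([
  [[0, 0, 0, 0, 0.03, 0, -1], [0, 0, 0, 0.013, 0.051, 0, -1], [0, 0, 0, 0.023, 0.076, 0, -1], [0, 0, 0, 0.029, 0.104, 0, -1], [0, 0, 0, 0.029, 0.134, 0, -1], [0, 0, 0, 0.022, 0.164, 0, -1], [0, 0, 0, 0.01, 0.194, 0, -1], [0, 0, 0, -0.009, 0.222, 0, -1], [0, 0, 0, -0.034, 0.246, 0, -1], [0, 0, 0, -0.064, 0.264, 0, -1], [0, 0, 0, -0.09, 0.276, 0, -1], [0, 0, 0, -0.098, 0.276, 0, -1]],
])

```text
t: 9.93
position: [0.5498, -0.065, 0.0608]
tool_rot: [[-0.082, 0.997, -0.003], [0.997, 0.082, 0.007], [0.007, -0.003, -1.0]]
ft_force: [-9.7, 25.3, 8.4]
opening: 0.0005
finger_force: 13.0
```

Emit:
drive_tool([
  [[0, 0, 0, -0.015, 0, 0, -1], [0, 0, 0, -0.02, 0, 0, -1], [0, 0, 0, -0.02, 0, 0, -1]],
])

```text
t: 10.3
position: [0.5499, -0.0654, 0.0608]
tool_rot: [[-0.084, 0.996, -0.004], [0.996, 0.084, 0.013], [0.014, -0.003, -1.0]]
ft_force: [-11.1, 39.3, 11.6]
opening: 0.0006
finger_force: 20.3
```

Emit:
drive_tool([
  [[0, 0, 0, 0.02, 0, 0, -1], [0, 0, 0, 0.07, 0, 0, -1], [0, 0, 0, 0.07, 0, -0.1, -1], [0, 0, 0, 0.07, 0, -0.3, -1], [0, 0, 0, 0.07, 0, -0.5, -1], [0, 0, 0, 0.07, -0.1, -0.7, -1], [0, 0, 0, 0.2, -0.3, -0.7, -1], [0, 0, 0, 0.4, -0.4, -0.7, -1], [0, 0, 0, 0.6, -0.4, -0.7, -1], [0, 0, 0, 0.6, -0.4, -0.7, -1]],
])

```text
t: 11.55
position: [0.4399, 0.0698, 0.2374]
tool_rot: [[-0.086, 0.996, 0.004], [0.996, 0.086, 0.0], [-0.0, 0.004, -1.0]]
ft_force: [0.3, -0.5, 0.2]
opening: 0.0004
finger_force: 0.0
```

```bash
python3 - <<'E'
from h import *
f=lambda i:cv2.resize(i,(400,310),interpolation=cv2.INTER_CUBIC)
for i in (0,):
  a=grab_frame("top");b=grab_frame("scene")
  for n,im in(("top",a),("scene",b)):
    q=blob(im,lambda h,s,v:((h<5)|(h>174))&(s>170)&(v>70)); r0,r1,c0,c1=(140,225,205,300) if n=="top" else (145,260,195,335)
    z=np.zeros_like(q);z[r0:r1,c0:c1]=q[r0:r1,c0:c1];c=big(z)
    print(n,cv2.minAreaRect(((ray(n,c,.072)-O)@B*1000).astype(np.float32)))
  cv2.imwrite("pics/e.png",np.hstack([f(a[125:235,185:325,::-1]),f(b[130:270,180:360,::-1])]))
E
```

```text
top ((-34.540985107421875, -110.55461883544922), (19.364398956298828, 62.373023986816406), 84.8475341796875)
scene ((-28.87732696533203, -111.83985900878906), (24.14877700805664, 73.17282104492188), 81.3534164428711)
```

View pics/e.png

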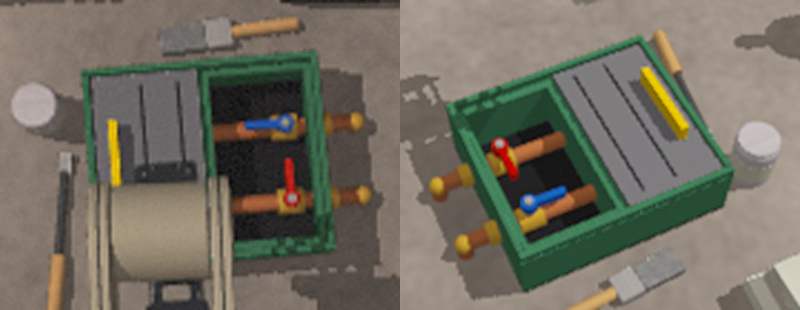

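```bash
python3 - <<'E'
from h import *
for n in("top","scene"):
    im=grab_frame(n)
    h=cv2.cvtColor(im,cv2.COLOR_RGB2HSV).astype(int)
    q=((h[...,0]<6)|(h[...,0]>172))&(h[...,1]>150)&(h[...,2]>60)
    r0,r1,c0,c1=(140,225,205,300) if n=="top" else (145,260,195,335)
    v,u=np.nonzero(q[r0:r1,c0:c1]);P=(ray(n,np.c_[u+c0,v+r0],.070)-O)@B*1000
    P=P[(abs(P[:,1]+110)<40)&(P[:,0]<20)]
    H=P[P[:,0]>-46];print(n,len(P),len(H),"tip half",H.mean(0).round(1),"all",P.mean(0).round(1),"fit slope",np.polyfit(H[:,0],H[:,1],1).round(3))
E
```

```text
top 55 39 tip half [ -22.7 -108.6] all [ -32.6 -108.8] fit slope [-1.50000e-02 -1.08949e+02]
scene 81 56 tip half [ -16.7 -109.1] all [ -28.5 -109. ] fit slope [ 2.60000e-02 -1.08674e+02]
```

The slope is about 0 ± 0.03 rad, so the red handle is square across the pipe and against its stop. The arm is clear of everything.

```bash
python3 -c "
from rig import *
print(finish_job())"
```

```text
the job is handed in; nothing more can be done
None
```

I handed the job in with the cover pushed to its far stop and the red handle shut square across its pipe, both checked in the camera images. I didn't touch the blue handle or the things on the bench, and the arm finished clear; the hand-in returned no verdict.

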